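# Set a packing block up for sawing against a flip stop

### The arm

A 7-joint arm with a two-finger parallel gripper is mounted at the origin on the work surface; the furniture and walls round the work are solid. World frame = base frame: x ahead of the robot, y to its left, z up, the work surface at z = 0. Lengths are in m, angles in rad, forces in N, time in s.
With the tool pointing down it reaches from about 0.35 to 0.9 m from the base axis. Payload 8.1 kg.
Tool frame: the origin (TCP) lies at the very end of the fingers, on their centre line; the grasp point (between the pads) lies 19 mm behind it (grasp_offset is the distance from the TCP to the grasp point, in m); z points along the fingers, y is the line along which they close (so a half turn about z gives the same grasp; the last joint's range is limited). The gripper opens to 92 mm and grips with 3 to 60 N. Pads are 19 mm wide; open, the fingers measure 130 mm over their backs; the gripper's body (75 mm by 190 mm) begins 47 mm behind the grasp point.
Start: joints at [-0.103, 0.434, 0.025, 1.573, -0.012, 1.134, -0.075], TCP at [0.625, -0, 0.191] pointing down, gripper open.
Joint ranges: [-2.62, 2.62], [-0.44, 2.09], [-1.27, 1.32], [0.08, 2.57], [-1.32, 4.46], [0.12, 2], [-2.74, 2.74]. Speed limits (rad/s): [2.22, 2.22, 3.01, 3.01, 3.14, 3.14, 3.14].

### API

Orientations are given as a rotation vector (axis times angle).
In Python, from cell import observe, get_image, camera_params, sign_off, silhouettes, grasp_offset gives the robot as it stands. The module is installed in compiled form; this text tells all that it offers.
- The arm moves only by the tool jog_arm, never from a script. Its argument "motion" is a list that holds one entry, the list of rows, each a list of 7 numbers: the shift along the tool's x, y, z in m, then the turn, a rotation vector about the tool's x, y, z in rad, then the closure, from -1 (fully open) to 1 (shut), so that 0 is half open. In form: [[[dx, dy, dz, wx, wy, wz, hand], ...]]. A call has 1 to 10 rows; each row is the pose to reach, as a shift and turn from the pose commanded when the call began, along the tool's axes at that moment; what a row does not reach only later rows make up. A row lasts 1/12 s, in which the tool goes at most 41.7 mm and 7.16 degrees, less where a joint would pass 70% of its speed; a pose out of reach is approached as far as the arm can. A call with a gripper value outside its range is refused whole. The fingers move at their own pace and stop on an object; "force" is the grip in N (left out, the last holds). Time passes only in rows, so rows that repeat a pose let the fingers close. It gives the time, the measured TCP pose, the force, the opening and the grip force at its end, in the units of the state.
- observe(): the state, without advancing time (a new reading comes with each control period).
- get_image(name): name is "scene" or "side" or "wrist"; returns the picture (420x560x3 uint8, red, green, blue); there is no depth.
- camera_params(name): a dict with "vertical_fov" (degrees; the focal length in pixels is half the picture's height over the tangent of half this angle, whatever the lens; pixels are square), "cx", "cy" (the principal point, pixels), "T" (4x4, takes a point from camera to world coordinates). Camera axes: x right, y down, z forward; pixel columns grow to the right and rows downward; lengths in m; the calibration is good to about 2 mm. A picture is of the moment at which its call begins: read the wrist's pose just before it. camera_params takes no time and is no camera call; for the wrist camera it gives the pose at the moment of the call.
- sign_off(): hands the job in; it is judged then, once.
Trained networks look in the newest picture that a camera, given by its name, has taken for a name from the list of things; names that differ only in an ending like _2 or _b are one class to them, and where a whole thing is asked for, a point or a joint stands for the part that bears it (a point fixed in the world has none). Each returns a list of dicts, best first, with "p" (0 to 1); they miss things now and then, are a little off and sometimes report something else, mostly with a low value. They report only what shows in the picture. A call takes as long as a camera call. They do not tell look-alikes from the thing itself.
- silhouettes(query, camera): "mask" (420x560 bool, what is visible of it) and "pixel" ([column, row] in pixels, amid what is visible of it).
The state is a dict: "clock": time; "joints": joint angles; "dq": joint speeds; "joint_efforts": joint torques, N m; "position": TCP position; "ee_rot": TCP orientation; "force": force on the tool from outside, world axes, zero at the start; "ft_torque": the same for the moment, N m; "width": opening from 0.0 (shut) to 1.0 (fully open); "gripper_force": force on a finger pad.
Only numpy, scipy, OpenCV 4.12 (cv2) and the standard library are available. Lean on these libraries where they do the work, as an engineer would, in place of code of your own. Each camera call takes 0.05 s, during which the arm holds its last target. There are 200 camera calls.

### The job

Get the wooden packing block ready to be cut to length in the sawing jig. First flip the stop on the fence down with a fingertip; then tip the standing block over so that it lies flat on its broad side along the fence, and push it so that its long side is flush against the fence and its end butts against the stop. Only push the block, never lift it, and leave the other things on the bench where they are.

Things in the scene. Friction and masses are not known exactly. Their poses are not given: they have to be found in the camera images.
- saw_jig: Sawing jig screwed to the bench: plywood base 125 x 270 x 15 mm, with an aluminium fence 20 mm thick and 40 mm high along its far edge. Origin: centre of the base's length, on the bench; x toward the fence, y along it, z up. Base top z = 15; base x -65 to 60, y -135 to 135; fence front face x = 40, top z = 55. Saw slot at y = -35. The stop sits at the -y end.
- corner (a point): Inner corner into which the block goes: on the base top (jig z = 15 mm), at the fence's front face (jig x = 40) and at the stop's working face (jig y = -105; the face looks to +y). Axes as the jig's.
- flip_stop (a joint): Hinge of the L-shaped aluminium flip stop (14 mm thick along y), pivot along y above the fence at jig x = 50, y = -112, z = 70 mm. 0 = down: its foot hangs in front of the fence, 3 mm above the base. 2.62 rad = flipped up, leaning back over the fence. It moves freely under gravity, balances at about 2.1 rad, and falls to either end from there; a push of under 1 N on its tip turns it.
- stop_tip (a point): Free end of the stop's foot, on its outer edge, 71 mm from the pivot. Flipped up it stands as the highest point, about 69 mm above the pivot and 16 mm to the far side (jig +x) of it; a push there toward the robot (jig -x) of 40 mm takes the stop over its balance. Down, it is at jig x = 2, z = 18 mm.
- block_mid (a point): Centre of the packing block, plain wood, 50 (its x) x 110 (its y, length) x 38 mm (its z), about 0.16 kg, loose. At the start it stands on end on the jig's base, its length vertical, its 38 mm side roughly along the fence, its 50 mm side square to it. Tipped along the fence it lies on a broad 50 x 110 mm side, this point then 19 mm above the base.
- masking_tape: Roll of masking tape, 96 mm across, 25 mm high, lying behind the jig; origin at its underside. Leave it.
- sanding_block: Black rubber sanding block, 66 x 122 x 35 mm, to the right of the jig; origin at its underside. Leave it.
- pencil: Green pencil, 123 mm long, 7 mm thick, lying behind the jig; origin at its underside. Leave it.
- parts_tray: Small yellow tray of pins, 102 x 70 x 39 mm, behind the right end of the jig; origin at its underside. Leave it.
Not all that is in view belongs to the job. Leave any blue or red look-alike of the part that bears block_mid alone.

How it is judged:
By the outcome, as a careful person would: the job done as asked, in the order asked, and still so for the second after the job is handed in, with the robot touching nothing.
It also fails if it takes over 58 s, if anything falls off the work surface, if the arm or the gripper's body presses on something with over 40 N, if the wrist force passes 120 N, or if a joint passes its speed limit or range.

## Working session

There is one attempt and no reset: what is moved stays moved. The work goes in short steps, Python scripts to look and compute and a tool call to move; the robot and the scene stay as the last step left them, time stands still between calls to the robot, and variables do not carry over. Pictures are saved under pics/ and viewed, at most 10 in all, crops included, and the job is handed in when it is done.

Besides the shell and the picture viewer there is one more tool, called as a command line: name --argument value ..., lists and objects as JSON in quotes. jog_arm: Moves the arm, as the interface text tells. Its arguments: {"type":"object","properties":{"motion":{"type":"array"},"force":{"type":"number"}},"required":["motion"]}

```bash
mkdir -p pics
cat > h.py <<'E'
import numpy as np, cv2
from cell import *
def K(n):
    c=camera_params(n); f=210/np.tan(np.radians(c["vertical_fov"])/2); return f,c["cx"],c["cy"],np.array(c["T"])
def proj(n,P):
    f,cx,cy,T=K(n); p=(np.atleast_2d(P)-T[:3,3])@T[:3,:3]; return np.c_[f*p[:,0]/p[:,2]+cx,f*p[:,1]/p[:,2]+cy]
def ray(n,px,z):
    f,cx,cy,T=K(n); d=T[:3,:3]@np.array([(px[0]-cx)/f,(px[1]-cy)/f,1]); o=T[:3,3]; return o+d*(z-o[2])/d[2]
def save(n,name):
    im=get_image(n); cv2.imwrite("pics/%s.png"%name,cv2.cvtColor(im,cv2.COLOR_RGB2BGR)); return im
E
python3 - <<'E'
from h import *
a=save("scene","s0");b=save("side","d0")
cv2.imwrite("pics/both.png",cv2.cvtColor(np.hstack([a,b]),cv2.COLOR_RGB2BGR)) 
np.set_printoptions(precision=3,suppress=True)
print(observe())
for n in("scene","side"):
    print(n,K(n))
    for q in("saw_jig","block_mid","flip_stop","masking_tape","sanding_block","pencil","parts_tray"):
        for r in silhouettes(q,n)[:3]:
            m=r["mask"];ys,xs=np.nonzero(m)
            print(q,round(r["p"],2),np.round(r["pixel"]),xs.min(),xs.max(),ys.min(),ys.max(),len(xs))
E
```

```text
{'clock': 0.1, 'joints': array([-0.103,  0.435,  0.025,  1.574, -0.012,  1.134, -0.075]), 'dq': array([ 0.   , -0.001,  0.   , -0.004,  0.001,  0.001,  0.   ]), 'joint_efforts': array([  0.003, -66.912,   0.988, -31.515,  -0.061,   0.037,   0.   ]), 'position': array([ 0.625, -0.   ,  0.19 ]), 'ee_rot': array([-2.221, -2.221,  0.002]), 'force': array([ 0.103, -0.251,  0.434]), 'ft_torque': array([-0.003,  0.028,  0.003]), 'gripper_force': 0.0, 'width': 1.0006250557024354}
scene (np.float64(419.3251955284013), 287.70326820612735, 208.1180163233992, array([[ 0.793, -0.333,  0.511,  0.051],
       [-0.61 , -0.429,  0.667, -0.575],
       [-0.003, -0.84 , -0.543,  0.539],
       [ 0.   ,  0.   ,  0.   ,  1.   ]]))
saw_jig 0.89 [274. 233.] 204 328 185 276 5730
saw_jig 0.74 [285. 308.] 248 328 278 343 2962
block_mid 0.88 [245. 190.] 227 257 167 220 1358
block_mid 0.87 [186. 166.] 173 195 148 195 782
block_mid 0.83 [436. 243.] 419 457 213 272 1788
flip_stop 0.91 [315. 204.] 303 328 189 224 497
flip_stop 0.29 [282. 312.] 247 326 279 343 2907
masking_tape 0.57 [265. 166.] 244 277 159 183 489

[... 352 characters left out ...]
33],
       [-0.201, -0.454,  0.868, -0.83 ],
       [-0.006, -0.886, -0.464,  0.522],
       [ 0.   ,  0.   ,  0.   ,  1.   ]]))
saw_jig 0.6 [255. 236.] 216 302 187 273 4330
block_mid 0.95 [218. 171.] 205 226 147 193 852
block_mid 0.7 [244. 197.] 232 255 169 220 1155
block_mid 0.63 [397. 284.] 376 419 248 318 2335
flip_stop 0.75 [289. 213.] 277 301 199 228 424
flip_stop 0.48 [294. 180.] 276 310 174 196 665
masking_tape 0.76 [293. 185.] 275 309 173 196 634
sanding_block 0.76 [214. 302.] 178 252 278 323 2644
sanding_block 0.15 [289. 214.] 276 303 197 230 515
pencil 0.58 [354. 267.] 328 376 264 268 91
pencil 0.55 [212. 302.] 178 252 277 322 2622
parts_tray 0.85 [330. 234.] 306 356 217 250 1387
```

View pics/s0.png

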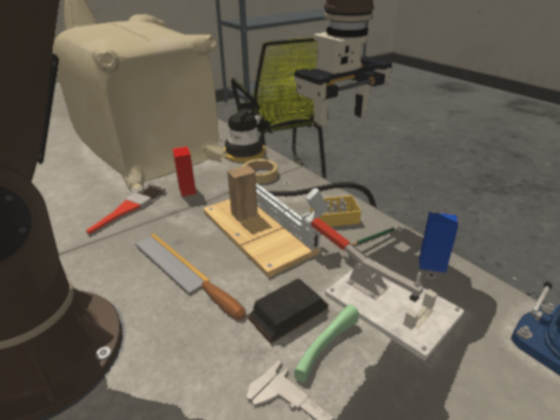

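View pics/d0.png

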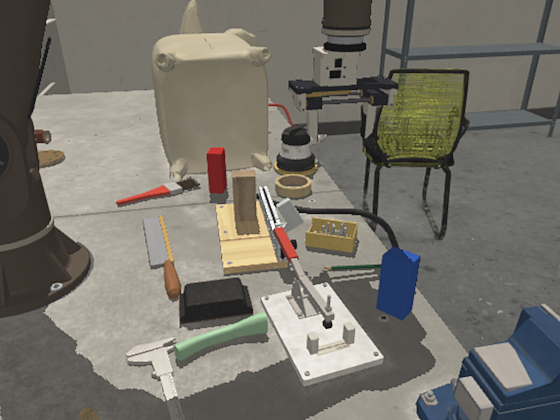

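Scene: the candidates for the block are the wooden one at (245,190), red at (186,166) and blue at (436,243). I choose the wooden one, which stands on the jig. The stop is up at (315,204). Next is a close crop to get the corners.

Run:
```python
from h import *
np.set_printoptions(precision=3,suppress=True)
a=cv2.imread("pics/s0.png")[150:290,195:345];b=cv2.imread("pics/d0.png")[160:285,205:315]
A=cv2.resize(a,None,fx=3.2,fy=3.2,interpolation=cv2.INTER_CUBIC);B=cv2.resize(b,None,fx=3.2,fy=3.2,interpolation=cv2.INTER_CUBIC)
c=np.zeros((448,A.shape[1]+B.shape[1],3),np.uint8);c[:A.shape[0],:A.shape[1]]=A;c[:B.shape[0],A.shape[1]:]=B
# grid ticks every 10 px
for i in range(0,150,10):
    cv2.putText(c,str(195+i),(int(i*3.2),8),0,.28,(0,255,255));cv2.line(c,(int(i*3.2),8),(int(i*3.2),14),(0,255,255))
    if i<140: cv2.putText(c,str(150+i),(0,int(i*3.2)+4),0,.28,(0,255,255))
    if i<110: cv2.putText(c,str(205+i),(480+int(i*3.2),8),0,.28,(0,255,255));cv2.line(c,(480+int(i*3.2),8),(480+int(i*3.2),14),(0,255,255))
    if i<125: cv2.putText(c,str(160+i),(480,int(i*3.2)+4),0,.28,(0,255,255))
cv2.imwrite("pics/crop.png",c[:,:800])
save("wrist","w0")
print(c.shape,K("wrist"))
print(ray("scene",(204,211),.015),ray("scene",(268,271),.015),ray("scene",(243,219),.015))
```

```text
(448, 832, 3) (np.float64(339.44013598280634), 275.77885173317884, 210.34247053561597, array([[ 1.   , -0.001,  0.001,  0.625],
       [-0.   , -0.955, -0.297,  0.082],
       [ 0.001,  0.297, -0.955,  0.384],
       [ 0.   ,  0.   ,  0.   ,  1.   ]]))
[0.386 0.177 0.015] [ 0.383 -0.08   0.015] [0.439 0.095 0.015]
```

View pics/crop.png

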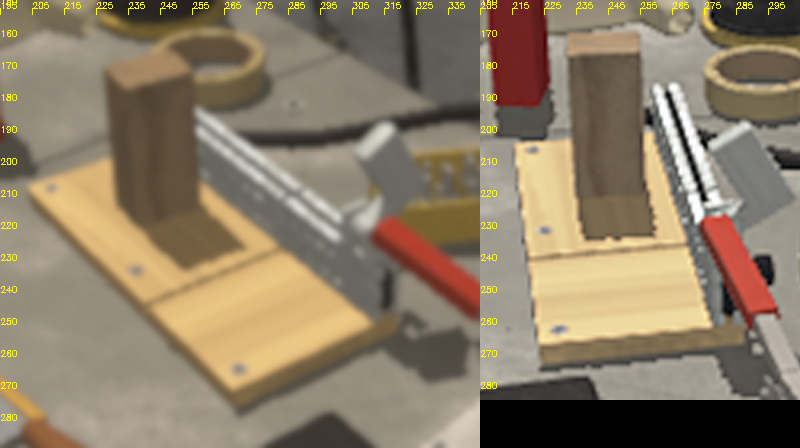

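View pics/w0.png

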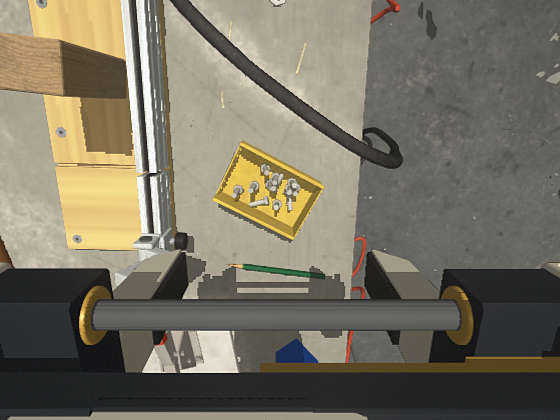

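The crop confirms the plain wood block standing on the base (scene ~(243,190)) behind the fence, with the stop up at ~(315,200). I'll fit the jig and block poses from the corners.

Run:
```python
from h import *
from scipy.optimize import least_squares
np.set_printoptions(precision=4,suppress=True)
J=[("scene",(-65,135,15),(203.4,208.4)),("scene",(-65,-135,15),(269.1,274.4)),("scene",(60,-135,15),(319.4,248.1)),("scene",(-65,-35,15),(241.3,245.3)),
("side",(-65,135,15),(215.9,204.7)),("side",(-65,-135,15),(223.8,268.4)),("side",(60,-135,15),(286.9,262.5)),("side",(-65,-35,15),(220.6,241.3)),
("wrist",(-65,-135,15),(69,249)),("wrist",(-65,-35,15),(57,163))]
B=[("scene",(-25,19,125),(227.8,170.3)),("scene",(-25,-19,125),(239.4,178.1)),("scene",(25,-19,125),(255.3,171.9)),("scene",(-25,19,15),(232.5,214)),("scene",(-25,-19,15),(241.9,220.3)),("scene",(25,-19,15),(257.5,214)),
("side",(-25,-19,125),(232.2,176.6)),("side",(25,-19,125),(255,176.6)),("side",(-25,-19,15),(236.3,224)),("side",(25,-19,15),(255,224.7))]
def W(p,P):
    P=np.array(P)/1000;c,s=np.cos(p[2]),np.sin(p[2]);return np.c_[p[0]+c*P[:,0]-s*P[:,1],p[1]+s*P[:,0]+c*P[:,1],P[:,2]]
def res(p,L): return np.concatenate([(proj(n,W(p,[P]))-px).ravel() for n,P,px in L])
j=least_squares(res,[.45,.05,0],args=(J,),loss="soft_l1").x; b=least_squares(res,[.46,.1,0],args=(B,),loss="soft_l1").x
print("jig",j,res(j,J).reshape(-1,2).round(1).tolist());print("block",b,res(b,B).reshape(-1,2).round(1).tolist())
c,s=np.cos(j[2]),np.sin(j[2]);print("block in jig mm",(b[:2]-j[:2])@np.array([[c,-s],[s,c]])*1000,b[2]-j[2])
pts={"pivot":(50,-112,70),"tip_up":(66,-112,139),"corner":(40,-105,15),"fence_end":(40,-135,15),"fence_top_end":(40,-135,55)}
for k,P in pts.items():
    w=W(j,[P]);print(k,w[0],[proj(n,w)[0].round(0).tolist() for n in("scene","side","wrist")])
# others
for n,q,z in(("scene","parts_tray",.02),("side","parts_tray",.02),("scene","pencil",.003),("scene","sanding_block",.017),("side","sanding_block",.017),("scene","masking_tape",.012)):
    for r in silhouettes(q,n)[:1]: print(n,q,ray(n,r["pixel"],z))
# red clamp handle end
print(ray("side",(281,229),.06),ray("scene",(314,222),.06))
```

```text
jig [ 0.4504  0.0506 -0.0367] [[0.2, -0.2], [-1.4, -2.3], [0.5, -0.3], [-0.6, -0.1], [0.7, -0.4], [0.3, -1.4], [1.6, -1.9], [0.3, -1.1], [-0.4, 1.0], [-1.6, 2.9]]
block [ 0.4511  0.1053 -0.1197] [[-0.3, 0.5], [-4.3, 0.1], [1.6, 0.4], [-1.0, 0.1], [-3.2, 2.1], [1.5, 1.8], [0.9, 0.3], [1.6, -0.6], [-0.8, -1.9], [2.9, -3.6]]
block in jig mm [-1.3904 54.7699] -0.08300302640153914
pivot [ 0.4963 -0.0632  0.07  ] [[310.0, 222.0], [281.0, 231.0], [148.0, 255.0]]
tip_up [ 0.5123 -0.0638  0.139 ] [[317.0, 189.0], [290.0, 198.0], [138.0, 291.0]]
corner [ 0.4866 -0.0558  0.015 ] [[303.0, 244.0], [276.0, 253.0], [156.0, 229.0]]
fence_end [ 0.4855 -0.0858  0.015 ] [[312.0, 251.0], [278.0, 262.0], [158.0, 253.0]]
fence_top_end [ 0.4855 -0.0858  0.055 ] [[313.0, 235.0], [278.0, 244.0], [146.0, 268.0]]
scene parts_tray [ 0.6191 -0.0229  0.02  ]
side parts_tray [ 0.6113 -0.0128  0.02  ]
scene pencil [ 0.6288 -0.1114  0.003 ]
scene sanding_block [ 0.3504 -0.1737  0.017 ]
side sanding_block [ 0.3533 -0.1874  0.017 ]
scene masking_tape [0.6267 0.2773 0.012 ]
[ 0.5006 -0.0395  0.06  ] [ 0.5119 -0.0588  0.06  ]
```

Run:
```python
from h import *
np.set_printoptions(precision=4,suppress=True)
def tri(a,b):
    A=[];B=[]
    for n,px in(("scene",a),("side",b)):
        f,cx,cy,T=K(n);d=T[:3,:3]@np.array([(px[0]-cx)/f,(px[1]-cy)/f,1]);d/=np.linalg.norm(d);M=np.eye(3)-np.outer(d,d);A.append(M);B.append(M@T[:3,3])
    p=np.linalg.solve(sum(A),sum(B));return p,[np.linalg.norm(m@p-c) for m,c in zip(A,B)]
print("handle end",tri((313.7,222),(277.5,229)))
print("handle far",tri((347,247),(298,260)))
print("stop tip near",tri((316,189),(288,199)))
for n in("scene","side"):
    print(n)
a=silhouettes("flip_stop","scene")[0];b=silhouettes("flip_stop","side")[0]
print("stop mid",tri(a["pixel"],b["pixel"]))
```

```text
handle end (array([ 0.483 , -0.0903,  0.09  ]), [np.float64(0.00042836207728322155), np.float64(0.0004283620772832102)])
handle far (array([ 0.5055, -0.159 ,  0.0626]), [np.float64(0.0005748898303200604), np.float64(0.0005748898303201425)])
stop tip near (array([ 0.5093, -0.0638,  0.1383]), [np.float64(0.0011763715988221115), np.float64(0.0011763715988222065)])
scene
side
stop mid (array([ 0.5119, -0.0609,  0.1049]), [np.float64(0.0006879382976825391), np.float64(0.0006879382976824777)])
```

jog_arm --motion '[[[0, 0, -0.02, 0, 0, -0.12, 1], [0, 0, -0.02, 0, 0, -0.24, 1], [0, 0, -0.02, 0, 0, -0.36, 1], [0, 0, -0.02, 0, 0, -0.48, 1], [0, 0, -0.02, 0, 0, -0.6, 1], [0, 0, -0.02, 0, 0, -0.72, 1], [0, 0, -0.02, 0, 0, -0.84, 1], [0, 0, -0.02, 0, 0, -0.96, 1], [-0.02, -0.01, -0.02, 0, 0, -1.08, 1], [-0.03, -0.02, -0.02, 0, 0, -1.2, 1]]]'

```text
clock: 2.08
position: [0.605, -0.0313, 0.2108]
ee_rot: [0.57, 3.089, -0.001]
force: [1.0, -1.3, -0.4]
width: 0.325
gripper_force: 0.0
```

jog_arm --motion '[[[0.013, -0.022, 0, 0, 0, -0.11, 1], [0.026, -0.045, 0, 0, 0, -0.22, 1], [0.026, -0.045, 0.02, 0, 0, -0.334, 1], [0.026, -0.045, 0.05, 0, 0, -0.334, 1], [0.026, -0.045, 0.085, 0, 0, -0.334, 1], [0.026, -0.045, 0.085, 0, 0, -0.334, 1], [0.026, -0.045, 0.085, 0, 0, -0.334, 1]]]'

```text
clock: 2.67
position: [0.5632, -0.0626, 0.1252]
ee_rot: [-0.058, -3.137, -0.0]
force: [0.4, 0.3, -0.2]
width: 0.002
gripper_force: 0.0
```

Run:
```python
from h import *
o=observe();print(o["position"],o["ee_rot"],o["width"])
a=save("scene","s1")[150:290,245:385];b=save("side","d1")[150:290,235:375]
cv2.imwrite("pics/c1.png",cv2.cvtColor(cv2.resize(np.hstack([a,b]),None,fx=2.85,fy=2.85,interpolation=2),4))
```

```text
[ 0.56318365 -0.06261492  0.12522149] [-5.79717739e-02 -3.13742206e+00 -2.07247704e-04] 0.002035014207905426
```

View pics/c1.png

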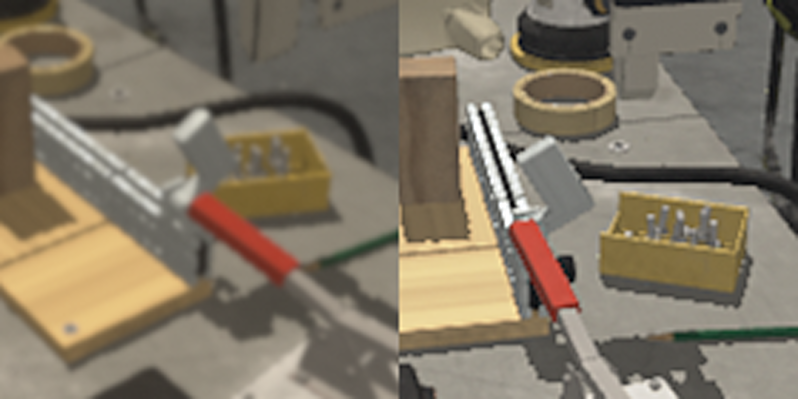

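Run:
```python
from h import *
for P in((.5632,-.0626,.1252),(.625,0,.191)):
    print([proj(n,P) for n in("scene","side")])
```

```text
[array([[336.05299482, 186.60619225]]), array([[315.67404141, 201.63144456]])]
[array([[339.10569341, 137.77928952]]), array([[338.28460381, 155.03443857]])]
```

View pics/d1.png

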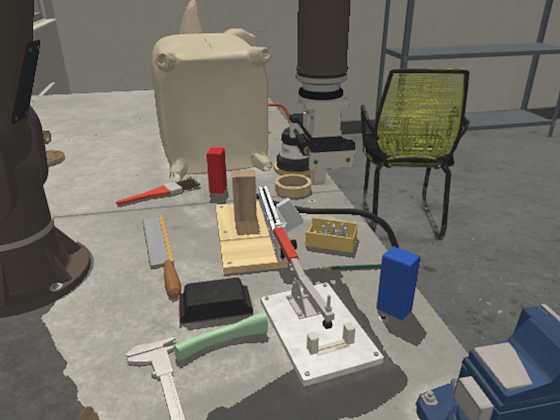

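Run:
```python
from h import *
def ann(f,n,P,r):
    im=cv2.imread(f);x0,x1,y0,y1=r;c=cv2.resize(im[y0:y1,x0:x1],None,fx=2.6,fy=2.6,interpolation=2)
    for p,col in P:
        q=(proj(n,p)[0]-[x0,y0])*2.6;cv2.drawMarker(c,tuple(int(v) for v in q),col,0,14,1)
    return c
R=(0,0,255);G=(0,255,0);T0=np.array((.625,0,.191));T1=np.array((.5632,-.0626,.1252));X=np.array((.046,0,0));Z=np.array((0,0,.05))
P0=[(T0,R),(T0+X,G),(T0-X,G),(T0+Z,R)];P1=[(T1,R),(T1+Z,R)]
r=[ann("pics/s0.png","scene",P0,(270,420,40,155)),ann("pics/d0.png","side",P0,(270,420,60,175))]
s=[ann("pics/s1.png","scene",P1,(270,420,100,215)),ann("pics/d1.png","side",P1,(240,390,110,225))]
cv2.imwrite("pics/g.png",np.vstack([np.hstack(r),np.hstack(s)]))
```

```text
(no output)
```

View pics/g.png

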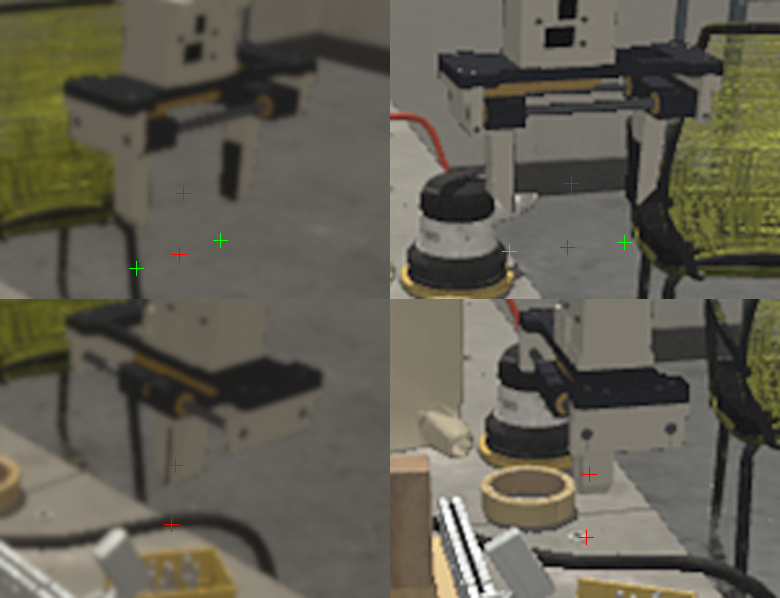

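Run:
```python
from h import *
import cell
np.set_printoptions(precision=4,suppress=True)
print(cell.grasp_offset if not callable(cell.grasp_offset) else cell.grasp_offset())
def tri(a,b):
    A=[];B=[]
    for n,px in(("scene",a),("side",b)):
        f,cx,cy,T=K(n);d=T[:3,:3]@np.array([(px[0]-cx)/f,(px[1]-cy)/f,1]);d/=np.linalg.norm(d);M=np.eye(3)-np.outer(d,d);A.append(M);B.append(M@T[:3,3])
    p=np.linalg.solve(sum(A),sum(B));return p,[np.linalg.norm(m@p-c) for m,c in zip(A,B)]
print("finger end",tri((338,171),(317.5,183)))
print("body low (rail housing bottom near corner)",tri((270+232/2.6,100+(452-299)/2.6),(240+(575-390)/2.6,110+(447-299)/2.6)))
print("tape centre",tri((262,167),(293,185)))
o=observe();print(o["position"],K("wrist")[3])
```

```text
0.0188
finger end (array([ 0.5646, -0.0636,  0.1621]), [np.float64(0.0020126567205885977), np.float64(0.0020126567205885613)])
body low (rail housing bottom near corner) (array([ 0.5275, -0.1478,  0.2314]), [np.float64(0.0016353134838011758), np.float64(0.0016353134838011656)])
tape centre (array([0.5949, 0.2471, 0.026 ]), [np.float64(0.0058286888143923585), np.float64(0.005828688814392425)])
[ 0.5657 -0.0624  0.1278] [[ 0.037   0.9535  0.299   0.4847]
 [ 0.9993 -0.0353 -0.0114 -0.0582]
 [-0.0003  0.2992 -0.9542  0.3206]
 [ 0.      0.      0.      1.    ]]
```

The fingertips triangulate to z≈0.162 while the state reports 0.128, so the gripper really sits ~35 mm higher than reported (x and y agree). I'll allow for both readings when choosing the height for the stop push.

jog_arm --motion '[[[0, 0.005, 0.015, 0, 0, 0, 1], [0.01, 0.005, 0.031, 0, 0, 0, 1], [0.02, 0.005, 0.031, 0, 0, 0, 1], [0.03, 0.005, 0.031, 0, 0, 0, 1], [0.04, 0.005, 0.031, 0, 0, 0, 1], [0.048, 0.005, 0.031, 0, 0, 0, 1], [0.056, 0.005, 0.031, 0, 0, 0, 1], [0.064, 0.005, 0.031, 0, 0, 0, 1], [0.072, 0.005, 0.031, 0, 0, 0, 1], [0.08, 0.005, 0.031, 0, 0, 0, 1]]]'

```text
clock: 3.6
position: [0.4839, -0.0546, 0.0952]
ee_rot: [0.058, 3.141, -0.0]
force: [1.0, -0.3, 0.2]
width: 0.008
gripper_force: 0.0
```

jog_arm --motion '[[[0.008, 0, 0, 0, 0, 0, 1], [0.016, 0, 0, 0, 0, 0, 1], [0.02, 0, 0, 0, 0, 0, 1], [0.02, 0, 0, 0, 0, 0, 1], [0.02, 0, 0, 0, 0, 0, 1], [0.02, 0, -0.03, 0, 0, 0, 1], [0.02, 0, -0.06, 0, 0, 0, 1], [0.02, 0, -0.06, 0, 0, 0, 1]]]'

```text
clock: 4.27
position: [0.4683, -0.0536, 0.1597]
ee_rot: [0.058, 3.134, -0.0]
force: [0.8, 0.9, -0.3]
width: 0.003
gripper_force: 0.0
```

Run:
```python
from h import *
o=observe();print(o["position"],o["ee_rot"],o["force"],o["clock"])
a=save("scene","s2")[140:280,215:355];b=save("side","d2")[140:280,205:345]
cv2.imwrite("pics/c2.png",cv2.cvtColor(cv2.resize(np.hstack([a,b]),None,fx=2.85,fy=2.85,interpolation=2),4))
save("wrist","w2")
for n in("scene","side","wrist"):print(n,[(round(r["p"],2),np.round(r["pixel"])) for r in silhouettes("flip_stop",n)[:2]])
```

```text
[ 0.46830252 -0.05363879  0.15966635] [ 5.75440904e-02  3.13362186e+00 -1.37141224e-04] [ 0.82058032  0.86178395 -0.26113693] 4.2667
scene [(0.65, array([296., 234.])), (0.58, array([244., 190.]))]
side [(0.64, array([262., 235.]))]
wrist [(0.78, array([268., 207.]))]
```

View pics/c2.png

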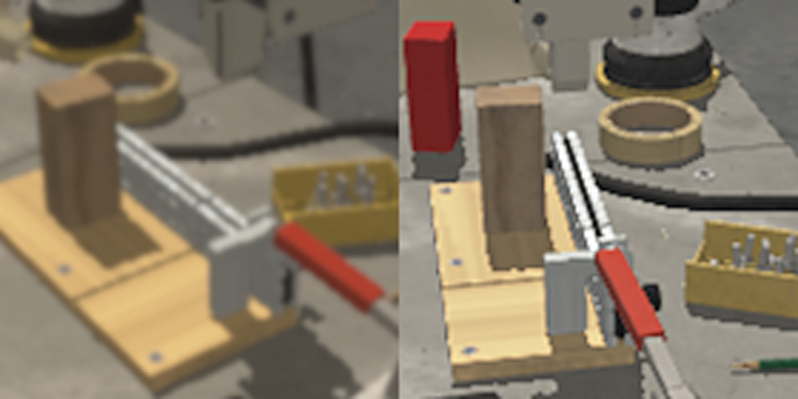

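The stop is down: its foot hangs in front of the fence at scene crop (230,270), px ~(296,234). Next I refine the block pose by silhouette and the gripper's height offset.

```bash
cat >> h.py <<'E'
from scipy.optimize import minimize
JIG=np.array([.4504,.0506,-.0367])
def toJ(p):
    c,s=np.cos(JIG[2]),np.sin(JIG[2]);d=np.asarray(p)[:2]-JIG[:2];return np.array([c*d[0]+s*d[1],-s*d[0]+c*d[1]])*1000
def toW(x,y):
    c,s=np.cos(JIG[2]),np.sin(JIG[2]);x,y=x/1000,y/1000;return np.array([JIG[0]+c*x-s*y,JIG[1]+s*x+c*y])
def tri(a,b):
    A=[];B=[]
    for n,px in(("scene",a),("side",b)):
        f,cx,cy,T=K(n);d=T[:3,:3]@np.array([(px[0]-cx)/f,(px[1]-cy)/f,1]);d/=np.linalg.norm(d);M=np.eye(3)-np.outer(d,d);A.append(M);B.append(M@T[:3,3])
    return np.linalg.solve(sum(A),sum(B))
def box(p,s,z0):
    c,q=np.cos(p[2]),np.sin(p[2]);C=np.array([(i,j,k) for i in(-.5,.5) for j in(-.5,.5) for k in(0,1)])*s
    return np.c_[p[0]+c*C[:,0]-q*C[:,1],p[1]+q*C[:,0]+c*C[:,1],z0+C[:,2]]
def hull(n,P,S=8):
    m=np.zeros((420*2,560*2),np.uint8);h=cv2.convexHull(((proj(n,P)+.5)*2-.5).astype(np.float32))
    cv2.fillConvexPoly(m,np.round(h*16).astype(np.int32),1,shift=4);return m
def fit(p0,s,z0,near,cams=("scene","side")):
    M={}
    for n in cams:
        get_image(n);L=silhouettes("block_mid",n);L=[r for r in L if np.hypot(*(np.array(r["pixel"])-proj(n,[*p0[:2],z0+s[2]/2])[0]))<near]
        if L: M[n]=cv2.resize(L[0]["mask"].astype(np.uint8),None,fx=2,fy=2,interpolation=0)
    def cost(p): return sum(1-(m&h).sum()/(m|h).sum() for n,m in M.items() for h in[hull(n,box(p,s,z0))])
    S=np.array([p0]+[np.array(p0)+d for d in np.diag([.008,.008,.1])])
    r=minimize(cost,p0,method="Nelder-Mead",options=dict(initial_simplex=S,maxiter=150));return r.x,r.fun,list(M)
E
python3 - <<'E'
from h import *
np.set_printoptions(precision=4,suppress=True)
print("finger",tri((297.5,167.4),(265.4,170.9)),observe()["position"])
for y in(-.12,0): 
    p,c,m=fit([.4511,.1053,y],np.array((.05,.038,.11)),.015,25);print(p,c,m,toJ(p),p[2]-JIG[2])
E
```

```text
finger [ 0.4682 -0.0584  0.1956] [ 0.4641 -0.0539  0.1541]
[ 0.4486  0.1099 -0.1478] 0.14857823334717657 ['scene', 'side'] [-3.9576 59.2261] -0.11110225431721665
[ 0.4484  0.1088 -0.1476] 0.15941499130287073 ['scene', 'side'] [-4.1817 58.0838] -0.11091329105993702
```

jog_arm --motion '[[[0.003, 0.03, 0, 0, 0, 0, 1], [0.006, 0.06, 0, 0, 0, 0, 1], [0.009, 0.09, 0, 0, 0, 0, 1], [0.012, 0.12, 0, 0, 0, 0, 1], [0.015, 0.15, 0, 0, 0, 0, 1], [0.018, 0.18, 0, 0, 0, 0, 1], [0.02, 0.205, 0, 0, 0, 0, 1], [0.022, 0.226, 0, 0, 0, 0, 1], [0.022, 0.226, 0, 0, 0, 0, 1], [0.022, 0.226, 0, 0, 0, 0, 1]]]'

```text
clock: 5.8
position: [0.4508, 0.174, 0.155]
ee_rot: [-0.054, -3.141, -0.0]
force: [-0.3, -1.2, 0.5]
width: 0.004
gripper_force: 0.0
```

Run:
```python
from h import *
o=observe();print(o["position"],o["ee_rot"],o["force"],toJ(o["position"]))
```

```text
[0.45078971 0.17396687 0.15499496] [-5.36260376e-02 -3.14102634e+00 -4.52558356e-04] [-0.28546209 -1.19558735  0.49099437] [ -4.13709935 123.29810251]
```

jog_arm --motion '[[[0, 0, 0.03, 0, 0, 0, 1], [0, 0, 0.06, 0, 0, 0, 1], [0, 0, 0.077, 0, 0, 0, 1], [0, -0.008, 0.077, 0, 0, 0, 1], [0, -0.016, 0.077, 0, 0, 0, 1], [0, -0.022, 0.077, 0, 0, 0, 1], [0, -0.028, 0.077, 0, 0, 0, 1], [0, -0.033, 0.077, 0, 0, 0, 1], [0, -0.038, 0.077, 0, 0, 0, 1], [0, -0.043, 0.077, 0, 0, 0, 1]]]'

```text
clock: 6.63
position: [0.4519, 0.132, 0.0809]
ee_rot: [0.057, 3.135, 0.006]
force: [-4.6, 7.6, 27.6]
width: 0.002
gripper_force: 12.3
```

Run:
```python
from h import *
o=observe();print(o["position"],o["force"],toJ(o["position"]))
save("scene","s3");save("side","d3")
p,c,m=fit([.4486,.109,-.148],np.array((.05,.038,.11)),.015,25);print(p,c,m,toJ(p),p[2]-JIG[2])
for n in("scene","side"):
    for r in silhouettes("block_mid",n)[:3]:
        ys,xs=np.nonzero(r["mask"]);print(n,r["pixel"],xs.min(),xs.max(),ys.min(),ys.max())
```

```text
[0.45190445 0.13204434 0.08093312] [-4.55772885  7.62855215 27.60062215] [-1.48489842 81.44470201]
[ 0.44950101  0.10508829 -0.15112821] 0.18300371331473064 ['scene', 'side'] [-2.89765756 54.41861581] -0.11442820620346797
scene [184.6, 167.7] 173 194 147 195
scene [244.8, 191.9] 229 257 166 221
scene [436.5, 242.4] 419 457 212 272
side [245.4, 195.4] 233 255 170 220
side [216.0, 169.2] 206 226 147 192
side [396.2, 281.1] 376 418 246 318
```

Upward force of 27 N: the finger is resting on the block's top edge, so the true height offset is ≥44 mm. I'll back off, go lower and push again.

jog_arm --motion '[[[0, 0.005, -0.012, 0, 0, 0, 1], [0, 0.02, -0.012, 0, 0, 0, 1], [0, 0.04, -0.012, 0, 0, 0, 1], [0, 0.045, -0.005, 0, 0, 0, 1], [0, 0.045, 0.018, 0, 0, 0, 1], [0, 0.045, 0.018, 0, 0, 0, 1], [0, 0.045, 0.018, 0, 0, 0, 1]]]'

```text
clock: 7.62
position: [0.4502, 0.1736, 0.0594]
ee_rot: [-0.058, -3.139, 0.002]
force: [0.3, -0.8, -0.2]
width: 0.006
gripper_force: 0.0
```

Run:
```python
from h import *
o=observe();print(o["position"],o["force"],toJ(o["position"]),o["clock"])
a=save("scene","s4")[110:250,175:315];b=save("side","d4")[110:250,175:315]
cv2.imwrite("pics/c4.png",cv2.cvtColor(cv2.resize(np.hstack([a,b]),None,fx=2.85,fy=2.85,interpolation=2),4))
p,c,m=fit([.4486,.109,-.148],np.array((.05,.038,.11)),.015,25);print(p,c,m,toJ(p),p[2]-JIG[2])
```

```text
[0.45018977 0.17357093 0.05943236] [ 0.26945554 -0.7655721  -0.23763463] [ -4.72210796 122.88040741] 7.6167
[ 0.44808443  0.10812967 -0.15427151] 0.11627903174115228 ['scene', 'side'] [-4.42487245 57.40596601] -0.11757151015237277
```

View pics/c4.png

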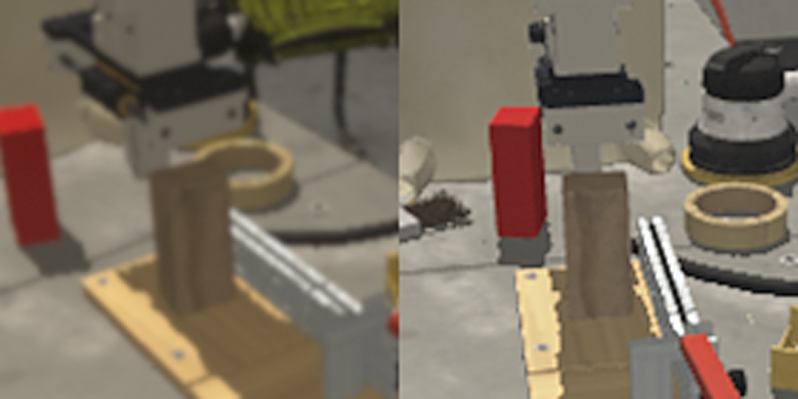

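Run:
```python
from h import *
for z in(.06,.09,.1,.11,.12): print(z,proj("scene",(.4405,.1556,z)),proj("scene",(.450,.1736,z)))
```

```text
0.06 [[228.00541847 190.21309037]] [[227.55196368 185.78840524]]
0.09 [[226.91840389 178.53225275]] [[226.476508   174.23948492]]
0.1 [[226.54755421 174.54717761]] [[226.10975264 170.30103499]]
0.11 [[226.17232311 170.51502043]] [[225.73874229 166.31689221]]
0.12 [[225.79263245 166.43494186]] [[225.36340245 162.28625676]]
```

jog_arm --motion '[[[0, -0.01, 0, 0, 0, 0, 1], [0, -0.018, 0, 0, 0, 0, 1], [0, -0.024, 0, 0, 0, 0, 1], [0, -0.028, 0, 0, 0, 0, 1], [0, -0.032, 0, 0, 0, 0, 1], [0, -0.036, 0, 0, 0, 0, 1], [0, -0.04, 0, 0, 0, 0, 1], [0, -0.044, 0, 0, 0, 0, 1]]]'

```text
clock: 8.58
position: [0.4495, 0.1306, 0.0601]
ee_rot: [0.058, 3.141, 0.0]
force: [-0.2, 0.6, -0.2]
width: 0.005
gripper_force: 0.2
```

Run:
```python
from h import *
o=observe();print(o["position"],o["force"],toJ(o["position"]),o["clock"])
save("side","d5");save("scene","s5")
for n in("scene","side"):
    for r in silhouettes("block_mid",n)[:3]:
        ys,xs=np.nonzero(r["mask"]);print(n,r["pixel"],xs.min(),xs.max(),ys.min(),ys.max())
```

```text
[0.44954303 0.13061451 0.0600686 ] [-0.15215987  0.56901947 -0.20520918] [-3.79227016 79.92918703] 8.5833
scene [186.2, 169.1] 172 195 147 196
scene [246.9, 192.4] 231 258 169 220
side [216.9, 169.1] 206 226 147 192
side [398.9, 280.4] 376 419 247 319
side [246.9, 195.1] 232 255 171 221
```

jog_arm --motion '[[[0, -0.004, 0, 0, 0, 0, 1], [0, -0.008, 0, 0, 0, 0, 1], [0, -0.012, 0, 0, 0, 0, 1], [0, -0.016, 0, 0, 0, 0, 1], [0, -0.02, 0, 0, 0, 0, 1], [0, -0.024, 0, 0, 0, 0, 1], [0, -0.028, 0, 0, 0, 0, 1], [0, -0.032, 0, 0, 0, 0, 1], [0, -0.032, 0, 0, 0, 0, 1], [0, -0.032, 0, 0, 0, 0, 1]]]'

```text
clock: 9.62
position: [0.4484, 0.0986, 0.06]
ee_rot: [0.059, 3.141, 0.0]
force: [0.2, 0.6, 0.4]
width: 0.005
gripper_force: 0.0
```

Run:
```python
from h import *
o=observe();print(o["position"],o["force"],toJ(o["position"]),o["clock"])
save("side","d6");save("scene","s6")
for n in("scene","side"):
    for r in silhouettes("block_mid",n)[:3]:
        ys,xs=np.nonzero(r["mask"]);print(n,r["pixel"],xs.min(),xs.max(),ys.min(),ys.max())
```

```text
[0.44837501 0.09858195 0.06004777] [0.23956155 0.62593766 0.4218407 ] [-3.7841646  47.87533952] 9.6167
scene [262.1, 225.3] 239 283 203 249
scene [439.8, 242.8] 420 457 213 272
scene [182.6, 168.0] 172 195 147 196
side [216.3, 168.4] 206 226 148 191
side [244.5, 228.2] 233 257 208 248
side [398.0, 280.5] 376 419 246 319
```

Block has tipped. I'll fit its lying pose.

Run:
```python
from h import *
p0=[*toW(-12,-18),-.13]
for S in((.05,.11,.038),(.038,.11,.05)):
    p,c,m=fit(p0,np.array(S),.015,40);print(S,p,c,m,toJ(p),p[2]-JIG[2])
```

```text
(0.05, 0.11, 0.038) [ 0.43942098  0.02848457 -0.13476828] 0.21347099640116562 ['scene', 'side'] [-10.16017322 -22.50337316] -0.09806828187193123
(0.038, 0.11, 0.05) [ 0.43506121  0.02270957 -0.07377871] 0.3888949802008095 ['scene', 'side'] [-14.30510777 -28.43445596] -0.03707870677035161
```

jog_arm --motion '[[[0.016, -0.015, 0, 0, 0, 0, 0], [0.032, -0.03, 0, 0, 0, 0, 0], [0.048, -0.045, 0, 0, 0, 0, 0], [0.064, -0.06, 0, 0, 0, 0, 0], [0.064, -0.06, 0.015, 0, 0, 0, 0], [0.064, -0.06, 0.03, 0, 0, 0, 0], [0.064, -0.06, 0.045, 0, 0, 0, 0], [0.064, -0.06, 0.06, 0, 0, 0, 0], [0.064, -0.06, 0.069, 0, 0, 0, 0], [0.064, -0.06, 0.069, 0, 0, 0, 0]]]'

```text
clock: 11.05
position: [0.3812, 0.0411, -0.0103]
ee_rot: [-0.057, -3.139, 0.001]
force: [-0.4, -0.2, 0.3]
width: 0.503
gripper_force: 0.0
```

Run:
```python
from h import *
o=observe();print(o["position"],o["force"],toJ(o["position"]),o["clock"],o["width"])
P=o["position"];a=save("side","d7");save("scene","s7")
# predicted finger outer edges at reported z + .044
for z in(.035,.05):print([proj("side",[*toW(-68,-12+d),z])[0].round() for d in(-42,-23,23,42)])
p,c,m=fit([.4394,.0285,-.135],np.array((.05,.11,.038)),.015,40);print(p,c,m,toJ(p),p[2]-JIG[2])
```

```text
[ 0.3811646   0.04113499 -0.01026439] [-0.35517222 -0.22482423  0.28770938] [-68.84148782 -11.99900833] 11.05 0.5027288525433481
[array([219., 237.]), array([219., 232.]), array([218., 222.]), array([217., 217.])]
[array([219., 230.]), array([218., 226.]), array([217., 215.]), array([217., 211.])]
[ 0.44047043  0.02823572 -0.15483966] 0.7056764967289259 ['scene', 'side'] [ -9.10229941 -22.71355552] -0.1181396645650265
```

jog_arm --motion '[[[-0.007, 0, 0, 0, 0, 0, 0], [-0.014, 0, 0, 0, 0, 0, 0], [-0.019, 0, 0, 0, 0, 0, 0], [-0.023, 0, 0, 0, 0, 0, 0], [-0.027, 0, 0, 0, 0, 0, 0], [-0.031, 0, 0, 0, 0, 0, 0], [-0.035, 0, 0, 0, 0, 0, 0], [-0.039, 0, 0, 0, 0, 0, 0], [-0.042, 0, 0, 0, 0, 0, 0], [-0.045, 0, 0, 0, 0, 0, 0]]]'

```text
clock: 12.18
position: [0.4264, 0.0395, -0.0092]
ee_rot: [-0.057, -3.139, 0.001]
force: [-12.4, 2.7, 9.6]
width: 0.501
gripper_force: 6.8
```

jog_arm --motion '[[[-0.001, 0, 0, 0, 0, 0, 0], [-0.002, 0, 0, 0, 0, 0, 0], [-0.003, 0, 0, 0, 0, 0, 0], [-0.004, 0, 0, 0, 0, 0, 0], [-0.004, 0, 0, 0, 0, 0, 0]]]'

```text
clock: 12.6
position: [0.4262, 0.0392, -0.0097]
ee_rot: [-0.054, -3.133, 0.003]
force: [-15.7, 2.0, 10.1]
width: 0.497
gripper_force: 7.6
```

Run:
```python
from h import *
o=observe();print(o["position"],o["force"],o["ft_torque"],toJ(o["position"]),o["clock"])
a=save("scene","s8")[180:270,210:330];w=save("wrist","w8")
w=cv2.resize(w,(480,360));A=cv2.resize(a,None,fx=2.65,fy=2.65,interpolation=2)
c=np.zeros((600,800,3),np.uint8);c[:A.shape[0],:318]=A;c[:360,320:]=w
b=save("side","d8")[190:280,205:305];B=cv2.resize(b,None,fx=2.6,fy=2.6,interpolation=2);c[362:362+B.shape[0],:B.shape[1]]=B
z=get_image("wrist")[60:260,120:440];c[362:562,320:640]=z
cv2.imwrite("pics/c8.png",cv2.cvtColor(c,4))
```

```text
[ 0.42615089  0.03921219 -0.00969416] [-15.65652944   1.99111183  10.10710646] [0.68993234 2.89825265 0.29919869] [-23.81494517 -12.26988601] 12.6
```

View pics/c8.png

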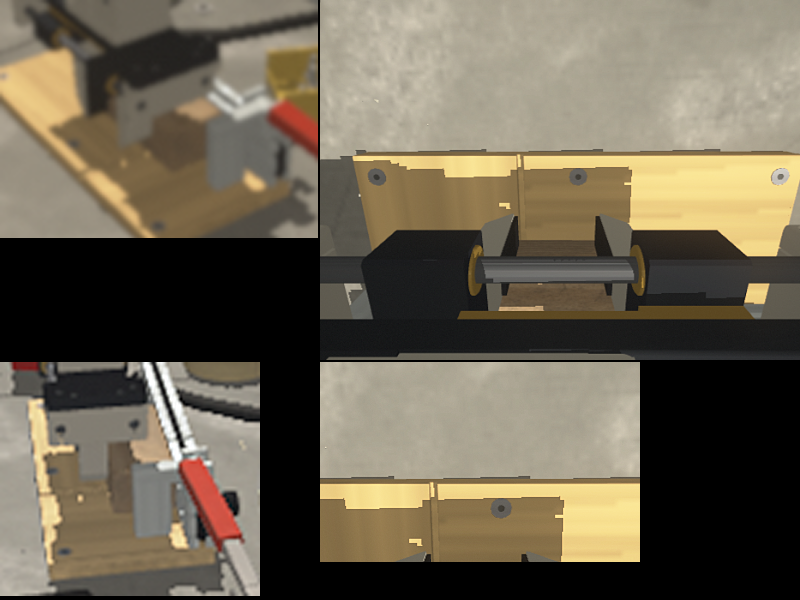

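View budget is used up. The block lies flat with the fingers on its near face and the fence behind it. I'll retract, move to the +y end, and check numerically.

jog_arm --motion '[[[0.01, 0, 0, 0, 0, 0, 0], [0.025, 0, 0, 0, 0, 0, 0], [0.03, 0, -0.02, 0, 0, 0, 0], [0.03, 0, -0.05, 0, 0, 0, 0], [0.03, 0, -0.09, 0, 0, 0, 1], [0.015, 0.035, -0.1, 0, 0, 0, 1], [0, 0.07, -0.1, 0, 0, 0, 1], [-0.015, 0.1, -0.1, 0, 0, 0, 1], [-0.032, 0.13, -0.1, 0, 0, 0, 1], [-0.032, 0.14, -0.1, 0, 0, 0, 1]]]'

```text
clock: 13.63
position: [0.4718, 0.1835, 0.0919]
ee_rot: [0.054, 3.137, 0.007]
force: [1.1, -0.2, 0.3]
width: 0.11
gripper_force: 0.0
```

```bash
cat > chk.py <<'E'
from h import *
import sys
np.set_printoptions(precision=4,suppress=True)
o=observe();print(o["position"],o["force"],toJ(o["position"]),o["clock"],o["width"])
p0=[*toW(float(sys.argv[1]),float(sys.argv[2])),JIG[2]]
for cams in(("scene","side"),("scene",),("side",)):
    p,c,m=fit(p0,np.array((.05,.11,.038)),.015,40,cams);print(p,round(c,3),m,toJ(p).round(1),(p[2]-JIG[2]).round(3))
E
python3 chk.py 13 -20
```

```text
[0.4718 0.1835 0.0919] [ 1.0843 -0.2094  0.3077] [ 16.4845 133.5885] 13.6333 0.11008857555879709
[ 0.4621  0.0322 -0.0771] 0.502 ['scene', 'side'] [ 12.3 -17.9] -0.04
[ 0.4633  0.0311 -0.0655] 0.126 ['scene'] [ 13.6 -19. ] -0.029
[ 0.4604  0.0311 -0.0703] 0.319 ['side'] [ 10.7 -19.1] -0.034
```

jog_arm --motion '[[[0.001, 0, 0.03, 0, 0, 0, 1], [0.001, 0, 0.065, 0, 0, 0, 1], [0.001, -0.005, 0.101, 0, 0, 0, 1], [0.001, -0.03, 0.101, 0, 0, 0, 1], [0.001, -0.055, 0.101, 0, 0, 0, 1], [0.001, -0.068, 0.101, 0, 0, 0, 1], [0.001, -0.074, 0.101, 0, 0, 0, 1], [0.001, -0.08, 0.101, 0, 0, 0, 1], [0.001, -0.085, 0.101, 0, 0, 0, 1], [0.001, -0.09, 0.101, 0, 0, 0, 1]]]'

```text
clock: 14.87
position: [0.4642, 0.0888, -0.0096]
ee_rot: [0.057, 3.14, 0.001]
force: [-0.5, 1.3, -0.8]
width: 0.004
gripper_force: 0.6
```

jog_arm --motion '[[[0, -0.004, 0, 0, 0, 0, 1], [0, -0.008, 0, 0, 0, 0, 1], [0, -0.012, 0, 0, 0, 0, 1], [0, -0.014, 0, 0, 0, 0, 1], [0, -0.016, 0, 0, 0, 0, 1]]]'

```text
clock: 15.28
position: [0.4638, 0.0742, -0.0097]
ee_rot: [0.056, 3.14, 0.004]
force: [-2.2, 13.5, 1.5]
width: 0.006
gripper_force: 7.0
```

jog_arm --motion '[[[0, 0.012, 0, 0, 0, 0, 1], [0, 0.03, -0.01, 0, 0, 0, 1], [0, 0.04, -0.04, 0, 0, 0, 1], [0, 0.06, -0.08, 0, 0, 0, 1], [0, 0.09, -0.1, 0, 0, 0, 1], [0, 0.12, -0.1, 0, 0, 0, 1], [0, 0.12, -0.1, 0, 0, 0, 1]]]'

```text
clock: 15.87
position: [0.4689, 0.1992, 0.0924]
ee_rot: [0.049, 3.137, 0.008]
force: [-0.7, 0.4, -0.2]
width: 0.006
gripper_force: 0.0
```

```bash
python3 chk.py 14 -48
python3 - <<'E'
from h import *
for z in(.06,.07,.08,.09): print(z,proj("scene",[*toW(2,-105),z])[0].round(1),proj("side",[*toW(2,-119),z])[0].round(1))
# where would gap show: fence foot line & block edges in scene
im=save("scene","s9");save("side","d9")
for y in (-20,-40,-60): # scan scene columns over top-edge of block toward the fence, grey profile along jig x at z=.053
    print(y,[(x,im[int(round(q[1])),int(round(q[0]))].tolist()) for x in range(30,54,2) for q in [proj("scene",[*toW(x,y),.053])[0]]])
E
```

```text
[0.4689 0.1992 0.0924] [-0.6952  0.3608 -0.2169] [ 13.0127 149.1856] 15.8667 0.006210000130813539
[ 0.4606  0.0068 -0.06  ] 0.756 ['scene', 'side'] [ 11.8 -43.4] -0.023
[ 0.4603  0.0042 -0.1395] 0.269 ['scene'] [ 11.6 -46. ] -0.103
[ 0.4603  0.0067 -0.048 ] 0.405 ['side'] [ 11.5 -43.5] -0.011
0.06 [287.6 232.4] [257.3 239.2]
0.07 [287.5 228.2] [257.1 234.7]
0.08 [287.5 223.9] [257.  230.2]
0.09 [287.5 219.6] [256.9 225.5]
-20 [(30, [85, 72, 55]), (32, [85, 72, 55]), (34, [87, 74, 58]), (36, [89, 78, 65]), (38, [92, 84, 73]), (40, [97, 92, 83]), (42, [102, 100, 93]), (44, [102, 100, 93]), (46, [99, 98, 92]), (48, [93, 91, 86]), (50, [95, 94, 88]), (52, [102, 101, 95])]
-40 [(30, [85, 71, 55]), (32, [85, 72, 56]), (34, [86, 73, 57]), (36, [86, 74, 60]), (38, [95, 89, 81]), (40, [95, 89, 81]), (42, [98, 95, 87]), (44, [102, 100, 94]), (46, [101, 99, 93]), (48, [101, 99, 93]), (50, [102, 100, 94]), (52, [105, 103, 97])]
-60 [(30, [88, 74, 56]), (32, [88, 73, 56]), (34, [87, 75, 61]), (36, [87, 75, 61]), (38, [88, 79, 65]), (40, [98, 94, 86]), (42, [100, 98, 91]), (44, [100, 99, 92]), (46, [99, 97, 91]), (48, [94, 93, 87]), (50, [90, 88, 83]), (52, [100, 99, 93])]
```

jog_arm --motion '[[[0.015, -0.03, 0, 0, 0, 0, 0], [0.03, -0.06, 0, 0, 0, 0, 0], [0.045, -0.09, 0, 0, 0, 0, 0], [0.06, -0.12, 0, 0, 0, 0, 0], [0.07, -0.15, 0, 0, 0, 0, 0], [0.08, -0.184, 0, 0, 0, 0, 0], [0.08, -0.184, 0.03, 0, 0, 0, 0], [0.08, -0.184, 0.065, 0, 0, 0, 0], [0.08, -0.184, 0.101, 0, 0, 0, 0], [0.08, -0.184, 0.101, 0, 0, 0, 0]]]'

```text
clock: 17.2
position: [0.3775, 0.0106, -0.0153]
ee_rot: [-0.059, -3.133, 0.0]
force: [-1.7, 0.2, 0.3]
width: 0.497
gripper_force: 0.0
```

jog_arm --motion '[[[-0.01, 0, 0, 0, 0, 0, 0], [-0.02, 0, 0, 0, 0, 0, 0], [-0.028, 0, 0, 0, 0, 0, 0], [-0.033, 0, 0, 0, 0, 0, 0], [-0.037, 0, 0, 0, 0, 0, 0], [-0.04, 0, 0, 0, 0, 0, 0], [-0.042, 0, 0, 0, 0, 0, 0], [-0.044, 0, 0, 0, 0, 0, 0]]]'

```text
clock: 17.87
position: [0.4251, 0.0096, -0.0107]
ee_rot: [0.058, 3.141, -0.0]
force: [0.2, -0.3, -0.4]
width: 0.504
gripper_force: 0.0
```

jog_arm --motion '[[[-0.001, 0, 0, 0, 0, 0, 0], [-0.002, 0, 0, 0, 0, 0, 0], [-0.003, 0, 0, 0, 0, 0, 0], [-0.004, 0, 0, 0, 0, 0, 0], [-0.005, 0, 0, 0, 0, 0, 0]]]'

```text
clock: 18.28
position: [0.4251, 0.0092, -0.0117]
ee_rot: [-0.055, -3.133, 0.003]
force: [-15.9, 2.3, 11.7]
width: 0.5
gripper_force: 7.9
```

jog_arm --motion '[[[0.01, 0, 0, 0, 0, 0, 0], [0.025, 0, 0, 0, 0, 0, 0], [0.035, 0, -0.02, 0, 0, 0, 0], [0.04, 0, -0.05, 0, 0, 0, 0], [0.04, 0.02, -0.09, 0, 0, 0, 0], [0.04, 0.05, -0.12, 0, 0, 0, 0], [0.04, 0.08, -0.15, 0, 0, 0, 0], [0.04, 0.11, -0.17, 0, 0, 0, 0], [0.04, 0.14, -0.17, 0, 0, 0, 0], [0.04, 0.15, -0.17, 0, 0, 0, 0]]]'

```text
clock: 19.12
position: [0.3966, 0.1659, 0.1612]
ee_rot: [0.053, 3.136, 0.006]
force: [0.1, -1.0, -0.2]
width: 0.499
gripper_force: 0.0
```

```bash
python3 chk.py 14 -48
python3 - <<'E'
from h import *
im=save("scene","s10");sd=save("side","d10")
print("fence gap: scene profile along jig x")
for y in(-5,-30,-60,-90): print(y,[(x,int(im[int(round(q[1])),int(round(q[0]))][0])-int(im[int(round(q[1])),int(round(q[0]))][2])) for x in range(26,50,2) for q in [proj("scene",[*toW(x,y),.053])[0]]])
print("along y, x=8,20 z=.053: R-B scene, side")
for n,I in(("scene",im),("side",sd)):
  for x in(-4,8): print(n,x,[(y,int(I[int(round(q[1])),int(round(q[0]))][0])-int(I[int(round(q[1])),int(round(q[0]))][2]),int(I[int(round(q[1])),int(round(q[0]))].sum()//3)) for y in list(range(-125,-85,3))+list(range(-8,18,3)) for q in [proj(n,[*toW(x,y),.053])[0]]])
for q in("masking_tape","sanding_block","pencil","parts_tray","flip_stop"):
    print(q,[np.round(r["pixel"]) for r in silhouettes(q,"scene")[:1]],[np.round(r["pixel"]) for r in silhouettes(q,"side")[:1]])
E
```

```text
[0.3966 0.1659 0.1612] [ 0.1128 -0.9843 -0.243 ] [-57.9527 113.2672] 19.1167 0.4994830315199635
[ 0.4609  0.0067 -0.0551] 0.693 ['scene', 'side'] [ 12.2 -43.5] -0.018
[ 0.4609  0.0085 -0.1869] 0.273 ['scene'] [ 12.1 -41.7] -0.15
[ 0.4602  0.0064 -0.0446] 0.424 ['side'] [ 11.4 -43.8] -0.008
fence gap: scene profile along jig x
-5 [(26, 61), (28, 62), (30, 61), (32, 60), (34, 49), (36, 49), (38, 37), (40, 23), (42, 7), (44, 8), (46, 8), (48, 8)]
-30 [(26, 60), (28, 61), (30, 60), (32, 60), (34, 59), (36, 45), (38, 31), (40, 20), (42, 11), (44, 8), (46, 8), (48, 8)]
-60 [(26, 65), (28, 64), (30, 64), (32, 64), (34, 56), (36, 56), (38, 48), (40, 18), (42, 12), (44, 10), (46, 10), (48, 10)]
-90 [(26, 12), (28, 12), (30, 11), (32, 12), (34, 12), (36, 12), (38, 12), (40, 12), (42, 12), (44, 13), (46, 11), (48, 10)]
along y, x=8,20 z=.053: R-B scene, side
scene -4 [(-125, 8, 105), (-122, 9, 102), (-119, 9, 98), (-116, 13, 92), (-113, 21, 80), (-110, 21, 80), (-107, 31, 77), (-104, 45, 96), (-101, 62, 126), (-98, 65, 132), (-95, 71, 145), (-92, 71, 148), (-89, 71, 148), (-86, 70, 146), (-8, 6
[... 776 characters left out ...]
1, 65, 161), (4, 81, 184), (7, 81, 184), (10, 82, 192), (13, 82, 188), (16, 82, 188)]
side 8 [(-125, 2, 122), (-122, 2, 123), (-119, 1, 122), (-116, 1, 122), (-113, 2, 121), (-110, 2, 121), (-107, 2, 120), (-104, 3, 121), (-101, 2, 120), (-98, 2, 120), (-95, 3, 120), (-92, 3, 119), (-89, 2, 119), (-86, 2, 119), (-8, 57, 151), (-5, 57, 151), (-2, 55, 148), (1, 71, 168), (4, 71, 168), (7, 83, 190), (10, 81, 190), (13, 81, 190), (16, 81, 189)]
masking_tape [array([257., 173.])] [array([292., 182.])]
sanding_block [array([285., 309.])] [array([213., 300.])]
pencil [array([368., 236.])] [array([350., 268.])]
parts_tray [array([334., 212.])] []
flip_stop [array([298., 234.])] [array([264., 239.])]
```

jog_arm --motion '[[[-0.025, -0.02, 0, 0, 0, 0, 0], [-0.05, -0.04, 0, 0, 0, 0, 0], [-0.075, -0.06, 0, 0, 0, 0, 0], [-0.1, -0.08, 0, 0, 0, 0, 0], [-0.125, -0.1, 0, 0, 0, 0, 0], [-0.15, -0.125, 0, 0, 0, 0, 0], [-0.178, -0.15, 0.02, 0, 0, 0, 0], [-0.178, -0.163, 0.05, 0, 0, 0, 0], [-0.178, -0.163, 0.08, 0, 0, 0, 0], [-0.178, -0.163, 0.08, 0, 0, 0, 0]]]'

```text
clock: 20.95
position: [0.5638, -0.0106, 0.0736]
ee_rot: [-0.061, -3.132, 0.001]
force: [-1.8, 0.4, -0.2]
width: 0.501
gripper_force: 0.0
```

Run:
```python
from h import *
o=observe();print(o["position"],toJ(o["position"]),o["force"])
im=save("wrist","w10").astype(int)
r=silhouettes("block_mid","wrist")
for k in r[:2]:
    m=k["mask"].astype(np.uint8);ys,xs=np.nonzero(m);print(k["p"],k["pixel"],xs.min(),xs.max(),ys.min(),ys.max(),len(xs));print(cv2.minAreaRect(np.c_[xs,ys].astype(np.float32)))
m=r[0]["mask"];ys,xs=np.nonzero(m);y1=ys.max()
for x in np.linspace(xs.min()+15,xs.max()-15,5).astype(int):
    e=np.nonzero(m[:,x])[0].max();print("col",x,"edge",e,[(int(v.sum()//3),int(v[0]-v[2])) for v in im[e-6:e+14,x]])
for y in np.linspace(ys.min()+8,ys.max()-8,3).astype(int):
    c=np.nonzero(m[y])[0];print("row",y,c.min(),c.max(),"L",[(int(v.sum()//3),int(v[0]-v[2])) for v in im[y,c.min()-10:c.min()+5]],"R",[(int(v.sum()//3),int(v[0]-v[2])) for v in im[y,c.max()-5:c.max()+10]])
```

```text
[ 0.56381701 -0.01056686  0.07363087] [115.58496212 -56.96420222] [-1.82162867  0.43782151 -0.23025445]
0.96 [289.0, 63.3] 194 384 18 110 16798
((289.2350158691406, 64.3386459350586), (91.62278747558594, 190.14122009277344), 89.60211181640625)
0.52 [21.7, 293.7] 16 33 285 299 153
((22.750001907348633, 293.7500305175781), (20.50609588623047, 9.899494171142578), 45.0)
col 209 edge 109 [(173, 77), (170, 76), (171, 76), (170, 76), (170, 78), (135, 64), (135, 64), (77, 30), (139, 15), (238, 5), (241, 5), (238, 5), (231, 6), (216, 12), (221, 11), (212, 12), (149, 8), (50, 7), (59, 5), (65, 4)]
col 249 edge 110 [(177, 81), (179, 81), (169, 76), (163, 76), (127, 61), (137, 68), (133, 56), (205, 2), (255, 0), (246, 4), (244, 5), (244, 4), (244, 4), (243, 4), (242, 4), (238, 8), (237, 7), (243, 7), (225, 13), (49, 4)]
col 289 edge 110 [(165, 75), (166, 74), (168, 75), (162, 75), (134, 62), (137, 70), (128, 19), (255, 0), (255, 0), (251, 1), (250, 0), (250, 0), (250, 0), (250, 1), (249, 1), (247, 1), (239, 7), (248, 6), (217, 13), (50, 4)]
col 329 edge 108 [(176, 73), (176, 76), (165, 70), (165
[... 775 characters left out ...]
96 381 L [(170, 9), (161, 9), (163, 9), (165, 10), (164, 10), (165, 12), (163, 10), (163, 9), (164, 10), (168, 7), (115, 30), (105, 58), (103, 48), (169, 79), (183, 85)] R [(178, 86), (174, 89), (173, 89), (182, 87), (182, 87), (166, 88), (158, 93), (198, 105), (203, 103), (202, 102), (202, 102), (202, 101), (202, 102), (201, 103), (202, 103)]
row 102 199 379 L [(171, 11), (164, 10), (163, 6), (164, 0), (136, 49), (124, 71), (126, 67), (128, 69), (127, 71), (109, 52), (88, 36), (104, 43), (164, 76), (173, 83), (167, 79)] R [(150, 68), (162, 73), (174, 79), (174, 81), (163, 76), (140, 68), (201, 105), (210, 100), (207, 100), (206, 100), (206, 98), (207, 99), (205, 101), (206, 100), (207, 98)]
```

Run:
```python
from h import *
im=cv2.imread("pics/w10.png")[:,:,::-1].astype(int)
for c in(249,289,329): print("col",c,[(r,int(im[r,c].sum()//3),int(im[r,c,0]-im[r,c,2])) for r in list(range(12,26))+list(range(104,113))])
for r in(45,64,80): print("row",r,[(c,int(im[r,c].sum()//3),int(im[r,c,0]-im[r,c,2])) for c in list(range(190,204))+list(range(374,388))])
f,cx,cy,T=K("wrist")
def pix(P,dz):
    T2=T.copy();T2[2,3]+=dz;p=(np.atleast_2d(P)-T2[:3,3])@T2[:3,:3];return np.c_[f*p[:,0]/p[:,2]+cx,f*p[:,1]/p[:,2]+cy]
for dz in(0,.01,.02,.03,.04,.044,.05):
    c=pix([[*toW(x,y),.053] for x,y in((-10,-105),(-10,5),(40,-105),(40,5))]+[[*toW(40,-50),.055],[*toW(2,-105),.075]],dz);print(dz,c.round(1).tolist())
```

```text
col 249 [(12, 206, 104), (13, 206, 103), (14, 206, 104), (15, 206, 102), (16, 207, 101), (17, 210, 102), (18, 212, 106), (19, 124, 66), (20, 133, 71), (21, 140, 78), (22, 187, 91), (23, 187, 86), (24, 183, 87), (25, 177, 91), (104, 177, 81), (105, 179, 81), (106, 169, 76), (107, 163, 76), (108, 127, 61), (109, 137, 68), (110, 133, 56), (111, 205, 2), (112, 255, 0)]
col 289 [(12, 207, 100), (13, 208, 99), (14, 207, 102), (15, 208, 101), (16, 208, 99), (17, 211, 101), (18, 212, 107), (19, 119, 60), (20, 133, 71), (21, 151, 78), (22, 179, 90), (23, 173, 88), (24, 172, 89), (25, 174, 91), (104, 165, 75), (105, 166, 74), (106, 168, 75), (107, 162, 75), (108, 134, 62), (109, 137, 70), (110, 128, 19), (111, 255, 0), (112, 255, 0)]
col 329 [(12, 195, 106), (13, 194, 107), (14, 196, 107), (15, 198, 104), (16, 202, 103), (17, 202, 105), (18, 171, 102), (19, 131, 57), (20, 127, 67), (21, 160, 78), (22, 170, 82), (23, 166, 81), (24, 170, 80), (25, 173, 83), (104, 165, 70), (105, 165, 69), (106, 169, 71), (107, 131, 58), (108, 133, 61), (109, 119, 60), (110, 125, 9), (111, 255, 0), (112, 255, 0)]
[... 1367 characters left out ...]
03, 102)]
0 [[185.8, 17.9], [377.2, 18.0], [192.1, 108.7], [370.0, 108.8], [281.1, 108.8], [176.9, 33.3]]
0.01 [[190.0, 22.0], [372.5, 22.0], [195.7, 108.6], [365.9, 108.6], [280.9, 108.6], [181.9, 37.0]]
0.02 [[193.8, 25.7], [368.1, 25.8], [199.1, 108.5], [362.2, 108.5], [280.7, 108.5], [186.5, 40.3]]
0.03 [[197.3, 29.1], [364.2, 29.2], [202.1, 108.4], [358.7, 108.4], [280.5, 108.4], [190.6, 43.3]]
0.04 [[200.5, 32.3], [360.6, 32.3], [205.0, 108.2], [355.5, 108.3], [280.3, 108.3], [194.4, 46.1]]
0.044 [[201.7, 33.4], [359.2, 33.5], [206.0, 108.2], [354.3, 108.2], [280.2, 108.2], [195.8, 47.1]]
0.05 [[203.5, 35.1], [357.2, 35.2], [207.6, 108.1], [352.6, 108.2], [280.1, 108.2], [197.9, 48.6]]
```

The wrist-camera measurement agrees with the block's size: its top spans 92 × 187 px and runs straight into the fence and the stop. No gap is visible, and the robot is clear.

```bash
python3 -c "
from cell import *
print(observe()['force']);print(sign_off())"
```

```text
[ 0.16560534 -0.76286226  0.94727335]
the job is handed in; nothing more can be done
None
```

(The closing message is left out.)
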